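Level a rocking bottle stand with a wedge

ROBOT

A 6-joint arm with a two-finger parallel gripper is mounted at the origin on a cart in front of the work surface, level with it; the furniture and walls round the work are solid. World frame = base frame: x ahead of the robot, y to its left, z up, the work surface at z = 0. Lengths are in mm, angles in rad, forces in N, time in s.
With the tool pointing down it reaches from about 400 to 925 mm from the base axis. Payload 12.5 kg.
Tool frame: the origin (TCP) lies midway between the tips of the shut fingers; the grasp point (between the pads) lies 19 mm behind it (env.pinch_z is the z of the grasp point in the tool frame, in mm); z points along the fingers, y is the line along which they close (so a half turn about z gives the same grasp; the last joint's range is limited). The gripper opens to 95 mm and grips with 3 to 60 N. Pads are 20 mm wide; open, the fingers measure 119 mm over their backs; the gripper's body (75 mm by 180 mm) begins 59 mm behind the grasp point.
Start: joints at [-1.412, 0.491, 1.559, -0, 1.092, -0.106], TCP at [163.595, -603.227, 214.661] pointing down, gripper open.
Joint ranges: [-3.1, 3.1], [-0.84, 2.19], [0.05, 2.79], [-1.13, 4.28], [0.06, 2.93], [-2.69, 2.69]. Speed limits (rad/s): [2.22, 2.22, 2.79, 3.14, 3.14, 3.14].

INTERFACE

Orientations are given as [roll, pitch, yaw] about the fixed x, y, z axes, in that order (R = Rz(yaw) Ry(pitch) Rx(roll)).
In Python, from cell import env, eyes gives the robot as it stands.
- The arm moves only by the shell command python3 -m inch 'ROWS'. ROWS is JSON, a list of rows, each a list of 3 entries, a list of its own where there are three numbers: the shift along the tool's x, y, z in units of 60 mm (1.0 is 60 mm), then the turn about the tool's z in units of 5 degrees (1.0 is 5 degrees), then the closure, from -1 (fully open) to 1 (shut). In form: [[[tx, ty, tz], turn, claw], ...]. A call has exactly 10 rows; each row shifts and turns the commanded pose from where the row before left it, along the tool's axes as they then stand; what a row does not reach is not made up. A row lasts 1/8 s, in which the tool goes at most 62.5 mm and 10.7 degrees, less where a joint would pass 70% of its speed; a pose out of reach is approached as far as the arm can. A call is refused whole if a number of a shift passes 1 or a number of a turn 1, either way. A call with a gripper value outside its range is refused whole. The fingers move at their own pace and stop on an object; the grip force is fixed at half the most. Time passes only in rows, so rows that do not move let the fingers close, or fill a call up. It gives the time, the measured TCP pose, the force, the opening and the grip force at its end, in the units of the state.
- env.state(): the state, without advancing time (a new reading comes with each control period).
- eyes.read_camera(name): name is "side" or "top"; returns a dict with "pixels" (384x512x3 uint8, red, green, blue), "fx", "fy", "cx", "cy" (pixels), "extrinsics" (4x4, takes a point from world to camera coordinates). Camera axes: x right, y down, z forward; pixel columns grow to the right and rows downward; lengths in mm; the calibration is good to about 2 mm. A picture is of the moment at which its call begins. There is no depth.
- env.job_done(): hands the job in; it is judged then, once.
Trained networks look in a picture, given as the dict that the camera call returned (one of the last four; its "shot" number tells which), for a name from the list of things; names that differ only in an ending like _2 or _b are one class to them, and where a whole thing is asked for, a point or a joint stands for the part that bears it (a point fixed in the world has none). Each returns a list of dicts, best first, with "score" (0 to 1); they miss things now and then, are a little off and sometimes report something else, mostly with a low value. They report only what shows in the picture. A call takes as long as a camera call.
- eyes.boxes_of(name, picture): "centre" ([row, column] in pixels, amid what is visible of it).
- eyes.cut_out(name, picture): "mask" (384x512 bool, what is visible of it) and "centre" ([row, column] in pixels, amid what is visible of it).
- eyes.spot_point(name, picture): "centre" ([row, column] in pixels: a listed point, or the origin of a listed thing).
The state is a dict: "t": time; "joints": joint angles; "qvel": joint speeds; "tau": joint torques, N m; "eef_pos": TCP position; "tcp_rot": TCP orientation; "ft_force": force on the tool from outside, world axes, zero at the start; "moment": the same for the moment, N m; "opening": opening from 0.0 (shut) to 1.0 (fully open); "grip_force": force on a finger pad.
Only numpy, scipy, OpenCV 4.12 (cv2) and the standard library are available. Lean on these libraries where they do the work, as an engineer would, in place of code of your own. Each camera call takes 0.05 s, during which the arm holds its last target. There are 200 camera calls.

TASK

One of the four feet of the round marble bottle stand has lost its rubber sole, so the stand leans towards the robot. Pick up the aluminium levelling wedge and push its thin end in along the counter under that bare foot until the stand is level and firm, with the wedge and all three rubber feet carrying weight; stop as soon as you feel it firm up, because driven any harder the wedge lifts another foot off. Push gently and only on the wedge, do not press on the stand itself or shove it along, do not upset its bottles or the name card, and leave the wedge in place.

Things in the scene. Friction and masses are not known exactly. Their poses are not given: they have to be found in the camera images.
- wedge: Loose aluminium levelling wedge with cross ribs, 112 x 30 mm, 140 g, flat on the counter between robot and stand, lying across. Origin: centre of its underside. x points to the thin end: tip 2 mm thick at x = +56 mm, ramp rising evenly (1 in 7) to 14 mm at x = -28; then an upright grip block 28 long, 22 mm high, grip across y (30 mm), to x = -56. Friction keeps it in place under load.
- stand: White marble disc on four feet, 2.2 kg, with two bottles. Disc 216 mm across, underside 36 and top 54 mm above the origin (centre, in the plane of the rubber feet; on the counter when level). z: up. Feet 88 mm from the centre: bare one at -x (roughly to the robot), rubber ones at +x, +y, -y. At the start it leans 0.06-0.1 rad down to -x, resting on the bare, +y and -y feet.
- short_foot: Bare foot of the stand at its -x side: shallow domed steel glide, 27 mm across; the 2 mm wedge tip goes under it. Origin: lowest point, on the counter at the start. It ends 6 to 8.5 mm above the plane of the rubber feet (differs). Disc overhangs its centre by 20 mm.
- foot_far: Domed grey rubber foot of the stand at its +x side, 22 mm across, in the air at the start. Origin: as for the other rubber feet, but its sole is worn differently and really ends up to 1.5 mm above or below that. The push is an even 4 to 8 N (up to 15 N for a moment as the tip enters) while the stand rises; once this foot lands it climbs steeply, 5 N or more within 2 to 4 mm of travel.
- foot_left: Domed grey rubber foot of the stand at its +y side, 22 mm across; origin: its lowest point.
- foot_right: Domed grey rubber foot of the stand at its -y side, 22 mm across; origin: its lowest point.
- bottle_left: Loose ribbed amber siphon bottle, 103 mm across, 282 mm high, standing upright on the +y half of the stand. Origin: centre of its base.
- bottle_right: Loose ribbed amber siphon bottle, 105 mm across, 308 mm high, standing upright on the -y half of the stand. Origin: centre of its base.
- name_card: Loose red name card in a small stone block, 20 x 58 x 61 mm, standing behind the cutlery tray at its right end; a bystander. Origin: centre of its underside.

How it is judged:
By the outcome, as a careful person would: the job done as asked, in the order asked, and still so for the second after the job is handed in, with the robot touching nothing.
It also fails if it takes over 72 s, if anything falls off the work surface, if the arm or the gripper's body presses on something with over 40 N, if the wrist force passes 120 N, or if a joint passes its speed limit or range.

## Working session

There is one attempt and no reset: what is moved stays moved. The work goes in short steps, Python scripts to look and compute and a shell command to move; the robot and the scene stay as the last step left them, time stands still between calls to the robot, and variables do not carry over. Pictures are saved under pics/ and viewed, at most 10 in all, crops included, and the job is handed in when it is done.

```bash
ls; mkdir -p pics; cat > h.py <<'E'
import numpy as np, cv2
from cell import env, eyes
def ray(p,rc):
    E=np.array(p["extrinsics"]);R,t=E[:3,:3],E[:3,3]
    d=R.T@np.array([(rc[1]-p["cx"])/p["fx"],(rc[0]-p["cy"])/p["fy"],1.]);return -R.T@t,d
def onz(p,rc,z):
    o,d=ray(p,rc);return o+d*(z-o[2])/d[2]
def proj(p,X):
    E=np.array(p["extrinsics"]);c=E[:3,:3]@np.array(X)+E[:3,3]
    return [c[1]/c[2]*p["fy"]+p["cy"],c[0]/c[2]*p["fx"]+p["cx"]]
def save(p,n): cv2.imwrite(f"pics/{n}.png",p["pixels"][:,:,::-1])
E
python3 - <<'E'
from h import *
np.set_printoptions(precision=1,suppress=True)
s=env.state();print(s,env.pinch_z)
ims=[]
for c in("side","top"):
    p=eyes.read_camera(c);ims.append(p["pixels"])
    print(c,"cam at",ray(p,[0,0])[0])
    for n in("wedge","stand","short_foot","foot_far","foot_left","foot_right","bottle_left","bottle_right","name_card"):
        r=eyes.spot_point(n,p)[:2]
        print(n,[(np.array(a["centre"]),round(a["score"],2),onz(p,a["centre"],0)) for a in r])
    save(p,c+"0")
E
```

```text
pics
{'t': 0.0, 'joints': array([-1.4,  0.5,  1.6,  0. ,  1.1, -0.1]), 'qvel': array([ 0.,  0., -0.,  0., -0.,  0.]), 'tau': array([  0. , -61.3, -25.8,   0.1,   0. ,  -0. ]), 'eef_pos': array([ 163.6, -603. ,  214.1]), 'tcp_rot': array([-3.1, -0. ,  0.3]), 'ft_force': array([-0. , -0.1,  0.2]), 'moment': array([-0., -0.,  0.]), 'grip_force': 0.0, 'opening': 1.0010554934151972} -18.8
side cam at [ 932.6 -916.4  517.3]
wedge [(array([204.3, 195.9]), 0.81, array([ 357.9, -319.9,    0. ]))]
stand [(array([241.2, 273.8]), 0.89, array([ 586.6, -328.9,    0. ])), (array([205.5, 287.7]), 0.47, array([ 536.9, -189.2,    0. ]))]
short_foot [(array([240.4, 276.2]), 0.28, array([ 589.2, -323.5,    0. ]))]
foot_far [(array([255. , 310.2]), 0.39, array([ 670.2, -322.8,    0. ]))]
foot_left []
foot_right [(array([261.4, 255.8]), 0.55, array([ 593.6, -405.3,    0. ]))]
bottle_left [(array([207.6, 287.8]), 0.92, array([ 542. , -197.2,    0. ]))]
bottle_right [(array([226.5, 249.1]), 0.79, array([ 513.8, -317.1,    0. ]))]
name_card [(array([212.7, 338.2]), 0.61, array([ 648.6, -143.5,    0. ]))]
top cam at [-148.4 -271.3  891.5]
wedge [(array([275.6, 284.9]), 0.76, array([ 366.3, -333.3,    0. ]))]
stand [(array([190.3, 278.6]), 0.63, array([ 600.8, -330.3,   -0. ]))]
short_foot [(array([223., 271.]), 0.47, array([ 503.7, -308.7,    0. ]))]
foot_far []
foot_left []
foot_right []
bottle_left []
bottle_right [(array([191.8, 300. ]), 0.57, array([ 595.1, -381.5,    0. ]))]
name_card []
```

```bash
python3 - <<'E'
import cv2
a=cv2.imread("pics/side0.png");b=cv2.imread("pics/top0.png")
cv2.imwrite("pics/s0c.png",cv2.resize(a[160:310,150:350],(800,600),interpolation=3))
cv2.imwrite("pics/t0c.png",cv2.resize(b[140:320,190:390],(660,594),interpolation=3))
E
```

```text
(no output)
```

View pics/s0c.png

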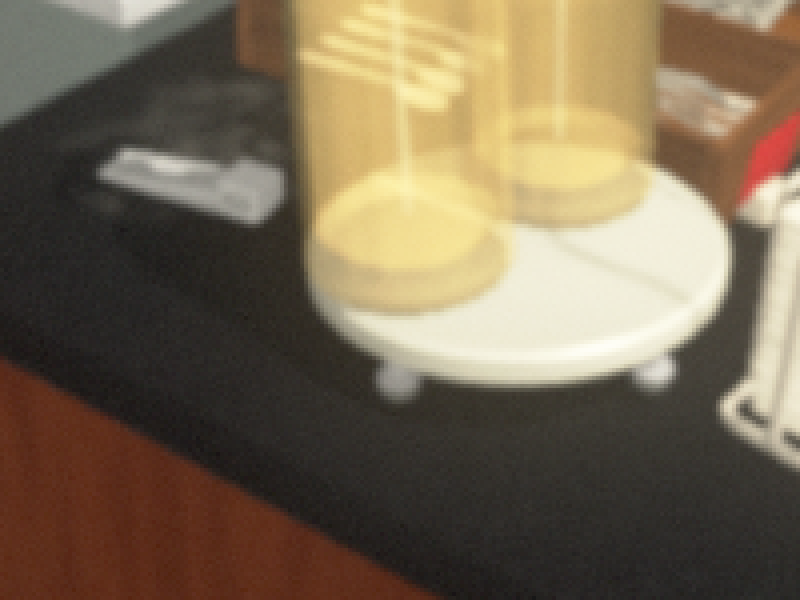

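View pics/t0c.png

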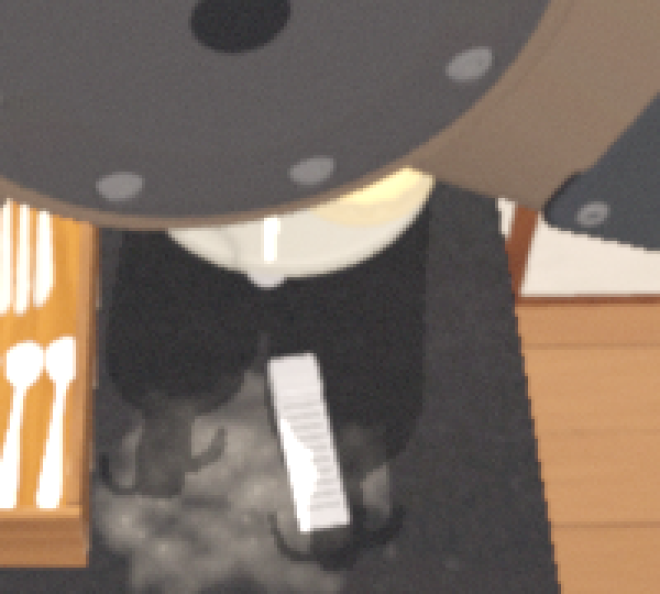

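View pics/side0.png

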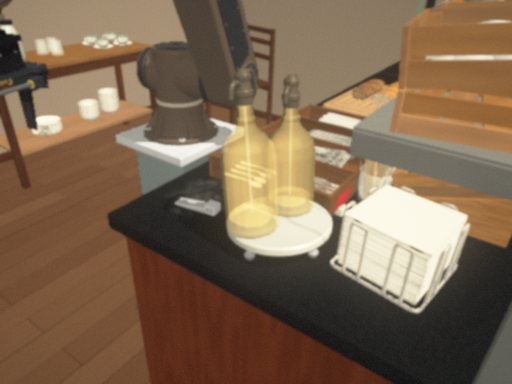

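Side crop: the wedge's grip block is at its stand-facing end (px ~(210,212) full image) and the thin tip points at the robot, so it needs turning about half a turn. Stand's right foot is at side px (260,249), far foot at (257,314). Top crop: bare foot at about (224,271), the arm hides the rest.

```bash
python3 - <<'E'
from h import *
np.set_printoptions(precision=2,suppress=True)
s=env.state();print(s["tcp_rot"],s["joints"])
for c in("side","top"):
    p=eyes.read_camera(c)
    m=eyes.cut_out("wedge",p)[0];pts=np.argwhere(m["mask"])
    r=cv2.minAreaRect(pts[:,::-1].astype(np.float32))
    print(c,m["score"],len(pts))
    W=np.array([onz(p,q,8)[:2] for q in pts])
    mu=W.mean(0);w,v=np.linalg.eigh(np.cov(W.T));a=v[:,1];a=a*np.sign(a[0]);u=(W-mu)@a;n=(W-mu)@[-a[1],a[0]]
    print(mu,np.arctan2(a[1],a[0]),np.percentile(u,[1,99]),np.percentile(n,[1,99]))
    print("far end",mu+a*u.max(),"near",mu+a*u.min())
E
```

```text
[ 3.14 -0.    0.26] [-1.41  0.49  1.56  0.    1.09 -0.11]
side 0.59 445
[ 376.87 -325.79] 0.2782707964950222 [-56.94  46.47] [-24.24  28.66]
far end [ 422.99 -312.62] near [ 319.99 -342.04]Traceback (most recent call last):
  File "<stdin>", line 6, in <module>
IndexError: list index out of range
```

```bash
python3 - <<'E'
from h import *
np.set_printoptions(precision=3,suppress=True)
p=eyes.read_camera("top")
A=onz(p,[247.6,278.2],22);B=onz(p,[300,288.5],2)
d=(A-B)[:2];L=np.linalg.norm(d);print(A,B,L,np.arctan2(d[1],d[0]),(A+B)/2, "block centre",A[:2]-d/L*14)
print(eyes.spot_point("wedge",p),len(eyes.cut_out("wedge",p)))
E
```

```text
[ 422.173 -320.966   22.   ] [ 308.728 -337.479    2.   ] 114.64000968772626 0.14454876456038016 [ 365.451 -329.223   12.   ] block centre [ 408.319 -322.983]
[{'centre': [277.3, 284.7], 'score': 0.67}] 1
```

```bash
python3 -m inch '[[[0.57,-0.385,0],0,-1],[[0.57,-0.385,0],0,-1],[[0.57,-0.385,0],0,-1],[[0.57,-0.385,0],0,-1],[[0.57,-0.385,0],0,-1],[[0.57,-0.385,0],0,-1],[[0.57,-0.385,0],0,-1],[[0.57,-0.385,0],0,-1],[[0,0,0],1,-1],[[0,0,0],0.3,-1]]'
python3 - <<'E'
from h import *
np.set_printoptions(precision=3,suppress=True)
p=eyes.read_camera("top");save(p,"top1")
for n in("wedge","stand","short_foot","foot_far","foot_left","foot_right"):
    print(n,[(a["centre"],a["score"],onz(p,a["centre"],0)) for a in eyes.spot_point(n,p)[:2]])
E
```

```text
t: 2.6
eef_pos: [379.6, -353.0, 214.7]
tcp_rot: [3.141, -0.0, 0.151]
ft_force: [0.5, -0.2, -0.6]
opening: 1.002
grip_force: 0.0
wedge [([276.1, 283.9], 0.95, array([ 365.151, -331.107,    0.   ]))]
stand [([192.4, 276.2], 0.73, array([ 594.335, -324.256,    0.   ]))]
short_foot [([222.6, 269.8], 0.56, array([ 504.883, -305.996,    0.   ]))]
foot_far []
foot_left [([194.4, 276.6], 0.33, array([ 588.089, -324.959,   -0.   ]))]
foot_right []
```

View pics/top1.png

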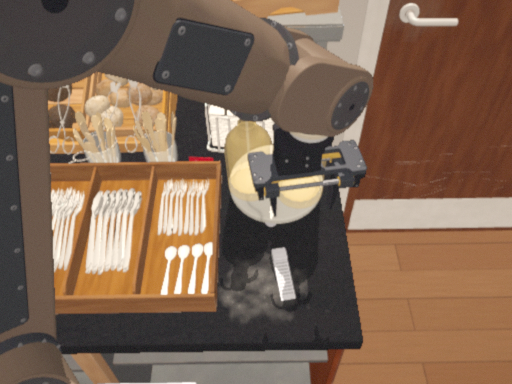

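Top view: the wedge is clear, block end at (250,278), tip end at (300,288). The bare foot shows at (222,270), and the disc's rim runs from col 229 to 322.

```bash
python3 - <<'E'
from h import *
from scipy.optimize import least_squares
np.set_printoptions(precision=3,suppress=True)
p=eyes.read_camera("top")
m=eyes.cut_out("wedge",p)[0]["mask"];pts=np.argwhere(m)
box=cv2.boxPoints(cv2.minAreaRect(pts[:,::-1].astype(np.float32)));print(len(pts),"wedge box col,row",box)
m=eyes.cut_out("stand",p)[0]["mask"];pts=np.argwhere(m);print(len(pts),pts.min(0),pts.max(0))
# lower rim: per column lowest pixel
rim=np.array([[m[:,c].nonzero()[0].max(),c] for c in range(pts[:,1].min()+3,pts[:,1].max()-2)])
print(rim[::8].tolist())
for z in(30,40,45):
    W=np.array([onz(p,q,z)[:2] for q in rim])
    f=lambda v:np.hypot(*(W-v).T)-108
    r=least_squares(f,[590,-325],loss="soft_l1",f_scale=2);print(z,r.x,np.abs(f(r.x)).mean())
for z in(0,4,10): print("foot",z,onz(p,[222.6,269.8],z))
E
```

```text
731 wedge box col,row [[269.681 248.883]
 [284.362 245.88 ]
 [294.861 297.21 ]
 [280.18  300.213]]
1149 [195 232] [225 314]
[[202, 235], [210, 243], [216, 251], [220, 259], [224, 267], [223, 275], [222, 283], [220, 291], [217, 299], [212, 307]]
30 [ 592.42  -320.734] 2.049228978581493
40 [ 585.221 -320.231] 2.1393514836324403
45 [ 581.619 -319.978] 2.1852871202745128
foot 0 [ 504.883 -305.996    0.   ]
foot 4 [ 501.951 -305.84     4.   ]
foot 10 [ 497.554 -305.606   10.   ]
```

```bash
python3 -m inch '[[[0.28,-0.23,0],0,-1],[[0.285,-0.224,0],0,-1],[[0,0,0.5],0,-1],[[0,0,0.5],0,-1],[[0,0,0.5],0,-1],[[0,0,0.5],0,-1],[[0,0,0.5],0,-1],[[0,0,0.5],0,-1],[[0,0,0.3],0,-1],[[0,0,0.17],0,-1]]'
python3 - <<'E'
from h import *
a=eyes.read_camera("side")["pixels"];b=eyes.read_camera("top")["pixels"]
i=np.hstack([cv2.resize(a[150:270,140:270],(400,370),interpolation=2),cv2.resize(b[190:310,230:360],(400,370),interpolation=2)])
cv2.imwrite("pics/g1.png",i[:,:,::-1])
E
```

```text
t: 4.35
eef_pos: [408.5, -321.2, 5.6]
tcp_rot: [-3.141, 0.001, 0.151]
ft_force: [-0.1, -0.0, -0.4]
opening: 0.997
grip_force: 0.0
```

View pics/g1.png

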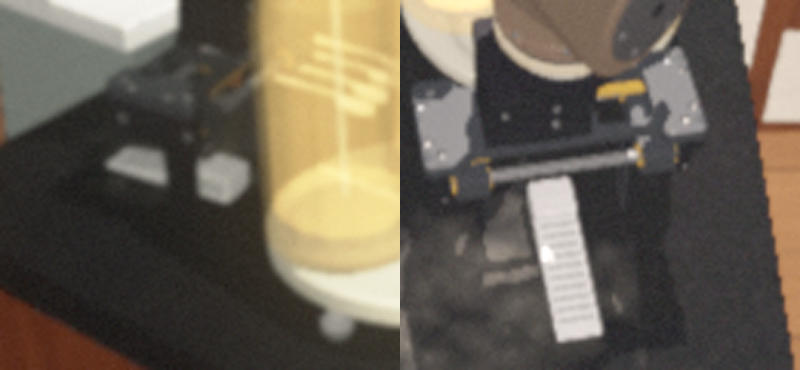

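The side view (left half) shows the near finger in front of the wedge, which fits the parallax. The top view (right half) shows the gripper straddling the block end. Next I lower a little and close.

```bash
python3 -m inch '[[[0,0,0.03],0,-1],[[0,0,0],0,0.2],[[0,0,0],0,0.6],[[0,0,0],0,1],[[0,0,0],0,1],[[0,0,0],0,1],[[0,0,0],0,1],[[0,0,0],0,1],[[0,0,0],0,1],[[0,0,0],0,1]]'
```

```text
t: 5.7
eef_pos: [408.7, -321.2, 4.6]
tcp_rot: [3.142, 0.0, 0.151]
ft_force: [-0.1, 0.1, -0.2]
opening: 0.314
grip_force: 30.0
```

```bash
python3 -m inch '[[[0,0,-0.2],0,1],[[0,0,-0.5],0,1],[[-0.32,-0.31,0],0,1],[[-0.32,-0.31,0],0,1],[[0,0,0],-1,1],[[0,0,0],-1,1],[[0,0,0],-1,1],[[0,0,0],-1,1],[[0,0,0],-1,1],[[0,0,0],-1,1]]'; python3 -m inch '[[[0,0,0],-1,1],[[0,0,0],-1,1],[[0,0,0],-1,1],[[0,0,0],-1,1],[[0,0,0],-1,1],[[0,0,0],-1,1],[[0,0,0],-1,1],[[0,0,0],-1,1],[[0,0,0],-1,1],[[0,0,0],-1,1]]'; python3 -m inch '[[[0,0,0],-1,1],[[0,0,0],-1,1],[[0,0,0],-1,1],[[0,0,0],-1,1],[[0,0,0],-1,1],[[0,0,0],-1,1],[[0,0,0],-1,1],[[0,0,0],-1,1],[[0,0,0],-1,1],[[0,0,0],-1,1]]'
```

```text
t: 6.95
eef_pos: [365.2, -290.3, 47.3]
tcp_rot: [3.141, -0.0, 0.678]
ft_force: [0.2, -0.1, -0.6]
opening: 0.313
grip_force: 30.0
t: 8.2
eef_pos: [365.2, -290.3, 47.3]
tcp_rot: [3.141, 0.0, 1.55]
ft_force: [-0.1, 0.5, -1.5]
opening: 0.314
grip_force: 30.0
t: 9.45
eef_pos: [365.2, -290.3, 47.3]
tcp_rot: [-3.141, 0.001, 2.423]
ft_force: [-0.6, 0.5, -1.6]
opening: 0.311
grip_force: 30.0
```

```bash
python3 -m inch '[[[0,0,0],-1,1],[[0,0,0],-1,1],[[0,0,0],-1,1],[[0,0,0],-1,1],[[0,0,0],-1,1],[[0,0,0],-1,1],[[0,0,0],-0.15,1],[[0,0,0.35],0,1],[[0,0,0.3],0,1],[[0,0,0],0,1]]'
python3 - <<'E'
from h import *
np.set_printoptions(precision=1,suppress=True)
a=eyes.read_camera("side")
b=eyes.read_camera("top")
for p in(a,b):
  for n in("wedge","stand","short_foot","foot_far","foot_left","foot_right"):
    print(n,[(np.array(q["centre"]),round(q["score"],2),onz(p,q["centre"],0)) for q in eyes.spot_point(n,p)[:2]])
i=np.hstack([cv2.resize(a["pixels"][150:270,140:270],(400,370),interpolation=2),cv2.resize(b["pixels"][190:310,230:360],(400,370),interpolation=2)])
cv2.imwrite("pics/g2.png",i[:,:,::-1])
E
```

```text
t: 10.7
eef_pos: [364.8, -289.9, 7.1]
tcp_rot: [3.141, -0.001, 2.956]
ft_force: [0.7, 0.2, -0.8]
opening: 0.314
grip_force: 30.0
wedge [(array([205.1, 215.5]), 0.51, array([ 397.5, -294. ,    0. ]))]
stand [(array([240.6, 278.1]), 0.83, array([ 592.8, -321.6,    0. ]))]
short_foot []
foot_far [(array([256.1, 311.7]), 0.55, array([ 674.3, -324.1,    0. ]))]
foot_left [(array([240.6, 276.3]), 0.23, array([ 589.7, -323.9,    0. ]))]
foot_right [(array([257.6, 251.9]), 0.57, array([ 580.7, -400.5,    0. ]))]
wedge [(array([259.9, 270.5]), 0.63, array([ 405.4, -304.3,    0. ]))]
stand []
short_foot []
foot_far []
foot_left []
foot_right []
```

View pics/g2.png

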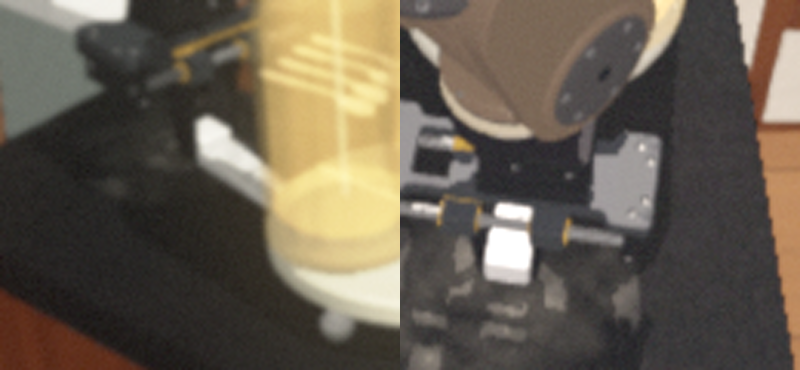

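The wedge is held with its tip pointing at the stand under the disc. The bare foot is near (505,-307), so I shift 9 mm left, lower it to the counter and close in.

```bash
python3 -m inch '[[[0,0.08,0],0,1],[[0,0.07,0],0,1],[[0,0,0.02],0,1],[[0,0,0.02],0,1],[[0,0,0],0,1],[[-0.08,0,0],0,1],[[-0.08,0,0],0,1],[[-0.08,0,0],0,1],[[-0.08,0,0],0,1],[[0,0,0],0,1]]'
```

```text
t: 12.65
eef_pos: [386.0, -285.0, 5.2]
tcp_rot: [-3.141, 0.0, 2.957]
ft_force: [-0.4, -0.6, -1.2]
opening: 0.314
grip_force: 30.0
```

```bash
python3 -m inch '[[[0,0,0.005],0,1],[[0,0,0.005],0,1],[[0,0,0],0,1],[[0,0,0],0,1],[[0,0,0],0,1],[[0,0,0],0,1],[[0,0,0],0,1],[[0,0,0],0,1],[[0,0,0],0,1],[[0,0,0],0,1]]'
```

```text
t: 13.9
eef_pos: [385.6, -284.9, 4.6]
tcp_rot: [-3.142, 0.0, 2.957]
ft_force: [0.3, -0.0, -0.8]
opening: 0.311
grip_force: 30.0
```

```bash
python3 -m inch '[[[0,0,0.005],0,1],[[0,0,0.005],0,1],[[0,0,0],0,1],[[-0.02,0,0],0,1],[[-0.02,0,0],0,1],[[-0.02,0,0],0,1],[[-0.02,0,0],0,1],[[0,0,0],0,1],[[0,0,0],0,1],[[0,0,0],0,1]]'
```

```text
t: 15.15
eef_pos: [389.1, -285.1, 4.6]
tcp_rot: [3.141, -0.002, 2.957]
ft_force: [-10.7, 2.0, 14.3]
opening: 0.31
grip_force: 30.0
```

```bash
python3 -m inch '[[[0,0,-0.004],0,1],[[0,0,-0.004],0,1],[[0,0,0],0,1],[[0,0,0],0,1],[[0,0,0],0,1],[[0,0,0],0,1],[[0,0,0],0,1],[[0,0,0],0,1],[[0,0,0],0,1],[[0,0,0],0,1]]'
```

```text
t: 16.4
eef_pos: [390.4, -285.8, 4.6]
tcp_rot: [-3.142, -0.0, 2.957]
ft_force: [-1.9, 1.4, 5.1]
opening: 0.314
grip_force: 30.0
```

```bash
python3 -m inch '[[[0,0,-0.003],0,1],[[-0.02,0,0],0,1],[[-0.02,0,0],0,1],[[-0.02,0,0],0,1],[[-0.02,0,0],0,1],[[-0.02,0,0],0,1],[[0,0,0],0,1],[[0,0,0],0,1],[[0,0,0],0,1],[[0,0,0],0,1]]'
```

```text
t: 17.65
eef_pos: [396.2, -286.9, 4.7]
tcp_rot: [-3.142, -0.0, 2.957]
ft_force: [-0.5, 0.4, -1.2]
opening: 0.315
grip_force: 30.0
```

```bash
python3 -m inch '[[[-0.015,0,0.001],0,1],[[-0.015,0,0],0,1],[[-0.015,0,0],0,1],[[-0.015,0,0],0,1],[[-0.015,0,0],0,1],[[-0.015,0,0],0,1],[[0,0,0],0,1],[[0,0,0],0,1],[[0,0,0],0,1],[[0,0,0],0,1]]'
```

```text
t: 18.9
eef_pos: [400.1, -286.9, 4.6]
tcp_rot: [3.14, -0.003, 2.957]
ft_force: [-10.1, 2.6, 6.2]
opening: 0.317
grip_force: 30.0
```

```bash
python3 -m inch '[[[-0.015,0,0],0,1],[[-0.015,0,0],0,1],[[-0.015,0,0],0,1],[[-0.015,0,0],0,1],[[0,0,0],0,1],[[0,0,0],0,1],[[0,0,0],0,1],[[0,0,0],0,1],[[0,0,0],0,1],[[0,0,0],0,1]]'
```

```text
t: 20.15
eef_pos: [403.4, -287.4, 4.6]
tcp_rot: [3.14, -0.004, 2.957]
ft_force: [-11.7, 2.5, 7.5]
opening: 0.313
grip_force: 30.0
```

```bash
python3 -m inch '[[[-0.015,0,-0.003],0,1],[[-0.015,0,0],0,1],[[-0.015,0,0],0,1],[[-0.015,0,0],0,1],[[0,0,0],0,1],[[0,0,0],0,1],[[0,0,0],0,1],[[0,0,0],0,1],[[0,0,0],0,1],[[0,0,0],0,1]]'
```

```text
t: 21.4
eef_pos: [407.3, -288.2, 4.7]
tcp_rot: [3.14, -0.003, 2.957]
ft_force: [-8.1, 3.0, 3.2]
opening: 0.316
grip_force: 30.0
```

```bash
python3 -m inch '[[[-0.015,0,0],0,1],[[-0.015,0,0],0,1],[[-0.015,0,0],0,1],[[-0.015,0,0],0,1],[[0,0,0],0,1],[[0,0,0],0,1],[[0,0,0],0,1],[[0,0,0],0,1],[[0,0,0],0,1],[[0,0,0],0,1]]'; python3 - <<'E'
from h import *
a=eyes.read_camera("side")
for n in("wedge","stand","foot_far","foot_right"): print(n,[(q["centre"],q["score"]) for q in eyes.spot_point(n,a)[:1]])
E
```

```text
t: 22.65
eef_pos: [410.9, -288.9, 4.7]
tcp_rot: [3.14, -0.003, 2.957]
ft_force: [-7.6, 1.8, 2.5]
opening: 0.317
grip_force: 30.0
wedge [([211.7, 233.6], 0.6)]
stand [([238.9, 277.3], 0.9)]
foot_far [([256.3, 312.4], 0.59)]
foot_right [([259.7, 252.1], 0.42)]
```

```bash
python3 -m inch '[[[-0.015,0,0],0,1],[[-0.015,0,0],0,1],[[-0.015,0,0],0,1],[[-0.015,0,0],0,1],[[0,0,0],0,1],[[0,0,0],0,1],[[0,0,0],0,1],[[0,0,0],0,1],[[0,0,0],0,1],[[0,0,0],0,1]]'
```

```text
t: 24.15
eef_pos: [414.5, -289.6, 4.6]
tcp_rot: [3.14, -0.003, 2.957]
ft_force: [-7.9, 2.5, 2.0]
opening: 0.315
grip_force: 30.0
```

```bash
python3 -m inch '[[[-0.01,0,0],0,1],[[-0.01,0,0],0,1],[[-0.01,0,0],0,1],[[-0.01,0,0],0,1],[[0,0,0],0,1],[[0,0,0],0,1],[[0,0,0],0,1],[[0,0,0],0,1],[[0,0,0],0,1],[[0,0,0],0,1]]'
```

```text
t: 25.4
eef_pos: [416.9, -290.1, 4.7]
tcp_rot: [3.14, -0.003, 2.957]
ft_force: [-7.4, 1.8, 2.5]
opening: 0.312
grip_force: 30.0
```

```bash
python3 -m inch '[[[-0.01,0,0],0,1],[[-0.01,0,0],0,1],[[-0.01,0,0],0,1],[[-0.01,0,0],0,1],[[0,0,0],0,1],[[0,0,0],0,1],[[0,0,0],0,1],[[0,0,0],0,1],[[0,0,0],0,1],[[0,0,0],0,1]]'
```

```text
t: 26.65
eef_pos: [419.3, -290.6, 4.6]
tcp_rot: [3.14, -0.003, 2.957]
ft_force: [-6.6, 2.2, 1.6]
opening: 0.317
grip_force: 30.0
```

```bash
python3 -m inch '[[[-0.01,0,0],0,1],[[-0.01,0,0],0,1],[[-0.01,0,0],0,1],[[-0.01,0,0],0,1],[[0,0,0],0,1],[[0,0,0],0,1],[[0,0,0],0,1],[[0,0,0],0,1],[[0,0,0],0,1],[[0,0,0],0,1]]'
```

```text
t: 27.9
eef_pos: [421.7, -291.1, 4.6]
tcp_rot: [3.14, -0.003, 2.957]
ft_force: [-7.6, 1.9, 1.7]
opening: 0.311
grip_force: 30.0
```

```bash
python3 -m inch '[[[-0.01,0,0],0,1],[[-0.01,0,0],0,1],[[-0.01,0,0],0,1],[[-0.01,0,0],0,1],[[0,0,0],0,1],[[0,0,0],0,1],[[0,0,0],0,1],[[0,0,0],0,1],[[0,0,0],0,1],[[0,0,0],0,1]]'
```

```text
t: 29.15
eef_pos: [424.1, -291.5, 4.6]
tcp_rot: [3.14, -0.003, 2.957]
ft_force: [-7.6, 1.7, 2.0]
opening: 0.316
grip_force: 30.0
```

```bash
python3 -m inch '[[[-0.01,0,0],0,1],[[-0.01,0,0],0,1],[[-0.01,0,0],0,1],[[-0.01,0,0],0,1],[[0,0,0],0,1],[[0,0,0],0,1],[[0,0,0],0,1],[[0,0,0],0,1],[[0,0,0],0,1],[[0,0,0],0,1]]'
```

```text
t: 30.4
eef_pos: [426.5, -292.0, 4.6]
tcp_rot: [3.14, -0.002, 2.957]
ft_force: [-5.9, 1.6, 1.4]
opening: 0.313
grip_force: 30.0
```

```bash
python3 -m inch '[[[-0.01,0,0],0,1],[[-0.01,0,0],0,1],[[-0.01,0,0],0,1],[[-0.01,0,0],0,1],[[0,0,0],0,1],[[0,0,0],0,1],[[0,0,0],0,1],[[0,0,0],0,1],[[0,0,0],0,1],[[0,0,0],0,1]]'; python3 - <<'E'
from h import *
a=eyes.read_camera("side");save(a,"side2")
for n in("wedge","stand","foot_far","foot_right"): print(n,[(q["centre"],q["score"]) for q in eyes.spot_point(n,a)[:1]])
E
```

```text
t: 31.65
eef_pos: [428.9, -292.5, 4.6]
tcp_rot: [3.14, -0.002, 2.957]
ft_force: [-6.0, 2.0, 0.8]
opening: 0.313
grip_force: 30.0
wedge []
stand [([241.1, 278.0], 0.83)]
foot_far [([259.4, 312.3], 0.62)]
foot_right [([258.7, 251.9], 0.42)]
```

```bash
python3 -m inch '[[[-0.01,0,0],0,1],[[-0.01,0,0],0,1],[[-0.01,0,0],0,1],[[-0.01,0,0],0,1],[[0,0,0],0,1],[[0,0,0],0,1],[[0,0,0],0,1],[[0,0,0],0,1],[[0,0,0],0,1],[[0,0,0],0,1]]'
```

```text
t: 33.15
eef_pos: [431.3, -293.0, 4.6]
tcp_rot: [3.14, -0.002, 2.957]
ft_force: [-6.6, 1.5, 0.8]
opening: 0.312
grip_force: 30.0
```

```bash
python3 -m inch '[[[-0.01,0,0],0,1],[[-0.01,0,0],0,1],[[-0.01,0,0],0,1],[[-0.01,0,0],0,1],[[0,0,0],0,1],[[0,0,0],0,1],[[0,0,0],0,1],[[0,0,0],0,1],[[0,0,0],0,1],[[0,0,0],0,1]]'
```

```text
t: 34.4
eef_pos: [433.7, -293.4, 4.6]
tcp_rot: [3.141, -0.002, 2.957]
ft_force: [-5.4, 1.6, 0.7]
opening: 0.314
grip_force: 30.0
```

```bash
python3 -m inch '[[[-0.01,0,0],0,1],[[-0.01,0,0],0,1],[[-0.01,0,0],0,1],[[-0.01,0,0],0,1],[[0,0,0],0,1],[[0,0,0],0,1],[[0,0,0],0,1],[[0,0,0],0,1],[[0,0,0],0,1],[[0,0,0],0,1]]'
```

```text
t: 35.65
eef_pos: [436.1, -293.9, 4.6]
tcp_rot: [3.141, -0.002, 2.957]
ft_force: [-4.9, 1.1, 1.3]
opening: 0.31
grip_force: 30.0
```

```bash
python3 -m inch '[[[-0.01,0,0],0,1],[[-0.01,0,0],0,1],[[-0.01,0,0],0,1],[[-0.005,0,0],0,1],[[0,0,0],0,1],[[0,0,0],0,1],[[0,0,0],0,1],[[0,0,0],0,1],[[0,0,0],0,1],[[0,0,0],0,1]]'
```

```text
t: 36.9
eef_pos: [438.1, -294.3, 4.6]
tcp_rot: [3.141, -0.002, 2.957]
ft_force: [-5.8, 1.1, 1.7]
opening: 0.307
grip_force: 30.0
```

```bash
python3 -m inch '[[[-0.01,0,0],0,1],[[-0.01,0,0],0,1],[[-0.01,0,0],0,1],[[-0.005,0,0],0,1],[[0,0,0],0,1],[[0,0,0],0,1],[[0,0,0],0,1],[[0,0,0],0,1],[[0,0,0],0,1],[[0,0,0],0,1]]'
```

```text
t: 38.15
eef_pos: [440.2, -294.7, 4.6]
tcp_rot: [3.141, -0.002, 2.957]
ft_force: [-5.0, 1.7, 1.1]
opening: 0.314
grip_force: 30.0
```

```bash
python3 -m inch '[[[-0.01,0,0],0,1],[[-0.01,0,0],0,1],[[-0.01,0,0],0,1],[[-0.005,0,0],0,1],[[0,0,0],0,1],[[0,0,0],0,1],[[0,0,0],0,1],[[0,0,0],0,1],[[0,0,0],0,1],[[0,0,0],0,1]]'
```

```text
t: 39.4
eef_pos: [442.3, -295.1, 4.6]
tcp_rot: [3.141, -0.002, 2.957]
ft_force: [-5.6, 1.8, 0.2]
opening: 0.316
grip_force: 30.0
```

```bash
python3 -m inch '[[[-0.01,0,0],0,1],[[-0.01,0,0],0,1],[[-0.01,0,0],0,1],[[-0.005,0,0],0,1],[[0,0,0],0,1],[[0,0,0],0,1],[[0,0,0],0,1],[[0,0,0],0,1],[[0,0,0],0,1],[[0,0,0],0,1]]'; python3 - <<'E'
from h import *
a=eyes.read_camera("side");save(a,"side3")
for n in("wedge","stand","foot_far","foot_right"): print(n,[(q["centre"],q["score"]) for q in eyes.spot_point(n,a)[:1]])
E
```

```text
t: 40.65
eef_pos: [444.5, -295.5, 4.6]
tcp_rot: [3.141, -0.002, 2.957]
ft_force: [-6.4, 1.5, 0.3]
opening: 0.313
grip_force: 30.0
wedge []
stand [([240.7, 277.0], 0.86)]
foot_far [([258.1, 311.9], 0.62)]
foot_right [([260.2, 253.2], 0.52)]
```

```bash
python3 -m inch '[[[-0.01,0,0],0,1],[[-0.01,0,0],0,1],[[-0.005,0,0],0,1],[[0,0,0],0,1],[[0,0,0],0,1],[[0,0,0],0,1],[[0,0,0],0,1],[[0,0,0],0,1],[[0,0,0],0,1],[[0,0,0],0,1]]'; python3 - <<'E'
from h import *
a=eyes.read_camera("side")["pixels"]
import cv2
b=cv2.imread("pics/side0.png")[:,:,::-1]
i=np.hstack([cv2.resize(x[225:275,225:335],(400,182),interpolation=2) for x in(b,a)]);j=cv2.resize(a[60:260,150:350],(400,400),interpolation=2)
cv2.imwrite("pics/c3.png",np.vstack([i,np.hstack([j,j*0])])[:,:,::-1])
E
```

```text
t: 42.15
eef_pos: [446.0, -295.8, 4.6]
tcp_rot: [3.141, -0.002, 2.957]
ft_force: [-5.5, 1.2, 1.0]
opening: 0.313
grip_force: 30.0
```

View pics/c3.png

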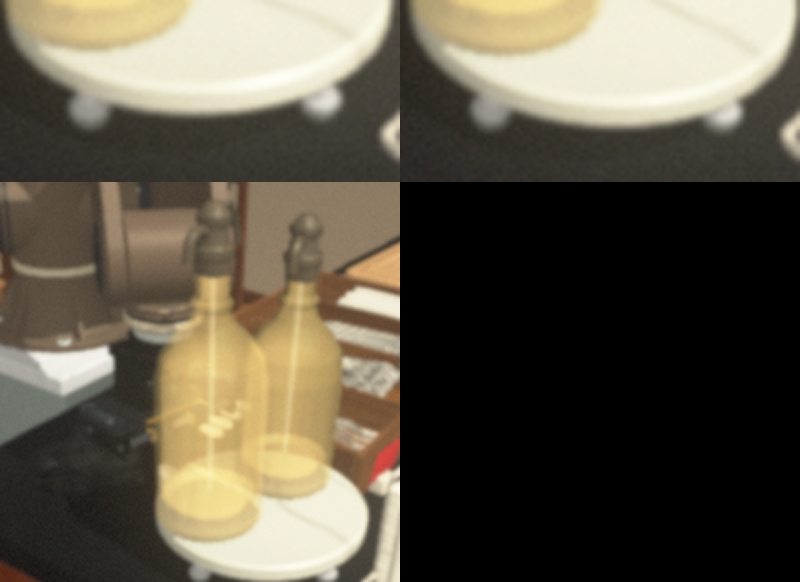

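Compared with the start (top left), the far foot has dropped about 4 px (now side row ~256, col 314) and the bottles stand almost upright. The stand hasn't shifted. I continue in small steps.

```bash
python3 -m inch '[[[-0.01,0,0],0,1],[[-0.01,0,0],0,1],[[-0.008,0,0],0,1],[[0,0,0],0,1],[[0,0,0],0,1],[[0,0,0],0,1],[[0,0,0],0,1],[[0,0,0],0,1],[[0,0,0],0,1],[[0,0,0],0,1]]'
```

```text
t: 43.45
eef_pos: [447.3, -296.0, 4.6]
tcp_rot: [3.14, -0.003, 2.957]
ft_force: [-6.6, 0.6, 2.3]
opening: 0.313
grip_force: 30.0
```

```bash
python3 -m inch '[[[-0.01,0,0],0,1],[[-0.01,0,0],0,1],[[0,0,0],0,1],[[0,0,0],0,1],[[0,0,0],0,1],[[0,0,0],0,1],[[0,0,0],0,1],[[0,0,0],0,1],[[0,0,0],0,1],[[0,0,0],0,1]]'
```

```text
t: 44.7
eef_pos: [448.1, -296.0, 4.6]
tcp_rot: [3.14, -0.003, 2.957]
ft_force: [-9.1, 1.7, 2.7]
opening: 0.312
grip_force: 30.0
```

```bash
python3 -m inch '[[[-0.01,0,0],0,1],[[-0.006,0,0],0,1],[[0,0,0],0,1],[[0,0,0],0,1],[[0,0,0],0,1],[[0,0,0],0,1],[[0,0,0],0,1],[[0,0,0],0,1],[[0,0,0],0,1],[[0,0,0],0,1]]'
```

```text
t: 45.95
eef_pos: [448.6, -296.0, 4.6]
tcp_rot: [3.14, -0.004, 2.957]
ft_force: [-10.9, 2.0, 5.2]
opening: 0.313
grip_force: 30.0
```

The push force rose from about 5.5 N to 11 N over the last 2 mm, so the far foot has landed. I stop here, release and retreat.

```bash
python3 -m inch '[[[0,0,0],0,0.3],[[0,0,0],0,0],[[0,0,0],0,-0.3],[[0,0,0],0,-0.6],[[0,0,0],0,-0.6],[[0,0,0],0,-0.6],[[0,0,0],0,-0.6],[[0,0,-0.1],0,-0.6],[[0,0,-0.3],0,-0.6],[[0,0,-0.3],0,-0.6]]'
```

```text
t: 47.2
eef_pos: [450.4, -297.0, 47.6]
tcp_rot: [3.142, -0.0, 2.957]
ft_force: [1.2, -0.1, 0.9]
opening: 0.801
grip_force: 0.0
```

```bash
python3 -m inch '[[[0,0,-0.4],0,-0.6],[[0,0,-0.4],0,-0.6],[[0.2,0,-0.3],0,-0.6],[[0.3,0,-0.2],0,-0.6],[[0.3,0,-0.2],0,-0.6],[[0.2,0,-0.2],0,-0.6],[[0,0,-0.2],0,-0.6],[[0,0,0],0,-0.6],[[0,0,0],0,-0.6],[[0,0,0],0,-0.6]]'; python3 - <<'E'
from h import *
a=eyes.read_camera("side");b=eyes.read_camera("top")
for p in(a,b):
  for n in("wedge","stand","foot_far","foot_right","name_card"): print(n,[(q["centre"],q["score"],onz(p,q["centre"],0).round(0)) for q in eyes.spot_point(n,p)[:1]])
i=np.hstack([cv2.resize(a["pixels"][80:280,150:350],(400,400),interpolation=2),cv2.resize(b["pixels"][150:290,200:340],(400,400),interpolation=2)])
cv2.imwrite("pics/f.png",i[:,:,::-1])
E
```

```text
t: 48.45
eef_pos: [391.6, -285.9, 160.3]
tcp_rot: [3.141, -0.001, 2.957]
ft_force: [-0.3, -0.5, -0.6]
opening: 0.798
grip_force: 0.0
wedge []
stand [([242.7, 277.4], 0.86, array([ 595., -329.,    0.]))]
foot_far [([257.8, 314.0], 0.42, array([ 681., -326.,    0.]))]
foot_right [([260.2, 251.0], 0.46, array([ 584., -408.,    0.]))]
name_card [([210.4, 342.1], 0.58, array([ 652., -129.,    0.]))]
wedge [([230.4, 268.9], 0.55, array([ 483., -303.,    0.]))]
stand [([192.3, 279.9], 0.66, array([ 594., -333.,    0.]))]
foot_far []
foot_right []
name_card []
```

View pics/f.png

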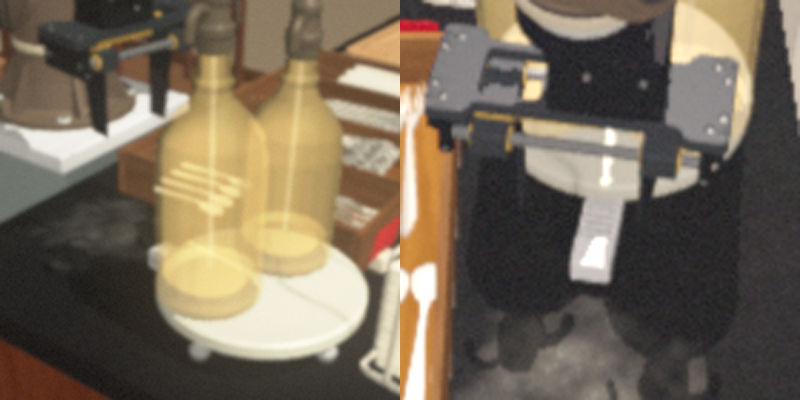

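The wedge stays under the bare foot (top px ~(233,269)). The stand is level and unshifted, the bottles are upright, and the gripper is clear of everything. I hand it in.

```bash
python3 -c "
from cell import env
print(env.job_done())"
```

```text
the job is handed in; nothing more can be done
None
```

I pushed the wedge in under the bare foot until the force rose from about 5.5 N to 11 N over the last 2 mm, then released it there and handed the job in at about 48 s. The last pictures show the stand looking level and unshifted with both bottles upright, but I judged the far foot's landing by force alone, because the pictures are too coarse to show it.

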